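# Lock the electrode arm onto its ball stand

### The arm

A 6-joint arm with a two-finger parallel gripper is mounted at the origin on the work surface. World frame = base frame: x ahead of the robot, y to its left, z up, the work surface at z = 0. Lengths are in m, angles in rad, forces in N, time in s.
With the tool pointing down it reaches from about 0.375 to 0.925 m from the base axis. Payload 5.7 kg.
Tool frame: the origin (TCP) lies midway between the tips of the shut fingers; the grasp point (between the pads) lies 19 mm behind it (bot.pinch_z is the distance from the TCP to the grasp point, in m); z points along the fingers, x is the direction in which the jaws open and shut, and the axes are right-handed (so a half turn about z gives the same grasp; the last joint's range is limited). The gripper opens to 88 mm and grips with 3 to 60 N. Pads are 20 mm wide; open, the fingers measure 115 mm over their backs; the gripper's body (75 mm by 178 mm) begins 61 mm behind the grasp point.
Start: joints at [1.082, 0.359, 1.51, -0, 1.272, -0.115], TCP at [0.219, 0.559, 0.223] pointing down, gripper open.
Joint ranges: [-2.97, 2.97], [-1.01, 2.36], [0.21, 2.38], [-0.96, 4.11], [0.2, 2.71], [-2.98, 2.98]. Speed limits (rad/s): [2.39, 2.39, 3.14, 3.14, 3.14, 3.14].

### API

Orientations are given as a rotation vector (axis times angle).
In Python, from rig import bot gives the robot as it stands.
- The arm moves only by the tool step_arm, never from a script. Its arguments are lists of equal length, an entry for each row: "travel": the shift along the world's x, y, z in m, a list of three; "rot": the turn, a rotation vector about the world's x, y, z in degrees, a list of three. A call has 1 to 8 rows; each row shifts and turns the pose as measured when the row begins; what a row does not reach is not made up. A row lasts 1/8 s, in which the tool goes at most 62.5 mm and 10.7 degrees, less where a joint would pass 70% of its speed; a pose out of reach is approached as far as the arm can. A call with a gripper value outside its range is refused whole. "fingers" is the opening, from 0 (shut) to 1 (fully open), set as the call begins (left out, the last holds). The fingers move at their own pace and stop on an object; "force" is the grip in N (left out, the last holds). Time passes only in rows, so rows that do not move let the fingers close. It gives the time, the measured TCP pose, the force and the opening at its end, in the units of the state.
- bot.read_state(): the state, without advancing time (a new reading comes with each control period).
- bot.camera(name): name is "scene" or "top"; returns (picture, depth): 480x640x3 uint8, red, green, blue; 480x640 float32, m along the optical axis (not along the pixel's ray), 0 where there is no reading.
- bot.camera_info(name): a dict with "mtx" (3x3 intrinsics, pixels), "pose" (4x4, takes a point from camera to world coordinates). Camera axes: x right, y down, z forward; pixel columns grow to the right and rows downward; lengths in m; the calibration is good to about 2 mm. A picture is of the moment at which its call begins. camera_info takes no time and is no camera call.
- bot.job_done(): hands the job in, once; it reports no verdict.
The state is a dict: "time": time; "joint_positions": joint angles; "qvel": joint speeds; "tau": joint torques, N m; "tool_pos": TCP position; "eef_rot": TCP orientation; "contact_force": force on the tool from outside, world axes, zero at the start; "torque": the same for the moment, N m; "finger_gap": opening from 0.0 (shut) to 1.0 (fully open).
Only numpy, scipy, OpenCV 4.12 (cv2) and the standard library are available. Lean on these libraries where they do the work, as an engineer would, in place of code of your own. Each camera call takes 0.05 s, during which the arm holds its last target. There are 200 camera calls.

### The job

Mount the electrode arm on the ball stand: swing the coupler's handle right up and back while it is parked, carry the coupler over to the stand and press it gently but fully home over the ball, past its sprung catch, until it sits flat on the collar; then press the handle down all the way to lock it and let go. Feel your way: the ball's height is not measured, and the stand must not be pushed down with more than 25 N. Leave the beaker, bottle and pot where they are.

Things in the scene. Friction and masses are not known exactly. Their poses are not given: they have to be found in the camera images.
- coupler_mid (a point): Loose white coupler with a short arm, about 0.5 kg, parked mouth-down. Its cup is 48 x 48 mm, 50 mm tall (rim at z -25, flat top at z +25 mm); this is the cup's centre. Grip it across the parallel sides, 48 mm apart along its y. Axes: z up, y the hinge line, x from cup to tail: hinge housing 40 mm wide, x 24 to 46 mm, then a thin arm with forked holder to x 133 mm, z 0 to 19 mm.
- coupler_mouth (a point): Centre of the cup's lower rim, 25 mm below coupler_mid, same axes. In the underside is a square cavity 34.4 mm wide with a 45-degree lead-in 5 mm wide round its mouth: it finds the ball if lowered within about 3 mm of it. The coupler may point any way on the stand.
- coupler_socket (a point): Point in the cavity, 20 mm above the rim, same axes. Fully home (rim flat on the collar) the ball's centre is here, within 1.5 mm or so. A sprung catch holds the coupler up from about 9 mm to 2 mm short of home: its weight alone does not pass it, a further push of 4 to 11 N does; then the rim meets the collar.
- handle (a joint): Coupler's steel handle, rad: 0 = down, lying forward over the cup (locked); grows as the free end swings up and back, to a stop at 2.1, past upright. Starts at 0 to 0.2. It moves a claw that blocks the ball below about 1.2; clear above 1.6: raise it to 1.75 or more. Stiff, stays where left: about 1 to 2 N at the free end to raise or to press down. Closes only on a coupler fully home.
- pin (a joint): Small indicator pin in the coupler, m: 0 with no ball in the cup; the ball lifts it over the last 6 mm, to 0.006 when the coupler is fully home (up to 0.009 while pressed into the collar). Its brass stem, 6 mm thick, rises by that much out of the cup's flat top, 13 mm to +y of the handle.
- handle_grip (a point): Point on the handle's centre line, 86 mm from the hinge axis and 16 mm from the free tip. The handle is a straight flat bar 14 mm wide (along y), 8 mm thick. When down it is level, centre line 8 mm above the cup's flat top, and this point overhangs the cup's front by 26 mm. Axes: x along the bar to the hinge, y the hinge line, z out of the face that is uppermost when down.
- handle_hinge (a point): Point on the handle's hinge axis, mid-width, fixed to the coupler: x +36, z +33 mm from coupler_mid, same axes.
- stand_sleeve (a point): Top centre of the upright sleeve (40 mm diameter) of the fixed stand, 50 mm above the bench. From it rises a head clamped at an unknown height: an oiled steel ball, 32 mm diameter, on a short neck above a flat black collar, 72 mm diameter. The ball centre is straight above this point by 40 to 64 mm (unmeasured, differs each time), the collar top 20 mm below the ball centre.
- stand: The whole stand, square foot 120 mm, origin at the centre of its underside. Its rubber collar yields 1 mm per 12 N; coupler and stand must not be pressed together hard: keep the downward push of the hand, on the cup or on the handle, under 25 N (10 to 15 is enough).
- coupler: The whole coupler, origin at coupler_mouth, same axes.
- cradle: Fixed grey parking cradle, a block 86 x 74 mm with a post under the coupler's arm, origin at its underside; recess floor 12 mm and rim 20 mm above the bench. The coupler stands loosely in the recess (2 mm play). Cradle and stand may change sides, left and right.
- beaker: Bystander: open glass beaker, 66 mm wide, 85 mm tall; origin at the centre of its underside.
- reagent: Bystander: capped bottle, 64 mm wide, 130 mm tall; origin at the centre of its underside.
- pot: Bystander: black lidded pot, 112 mm wide, 95 mm tall; origin at the centre of its underside.
There are look-alikes about, which are no part of the job. Leave any brown or red look-alike of the coupler alone.

How it is judged:
On the way, in this order (a step that is already met when the one before it is completed fails the run):
1. the handle is swung up and back (over 1.6 rad) (value of joint handle above 1.6 rad), for 0.2 s.
2. the coupler is fully home on the ball, flat on the collar, its pin lifted more than 4.5 mm, with the handle still up (over 1.6 rad) (horizontal distance between coupler_socket and stand_sleeve below 0.004 m and value of joint pin above 0.0045 m and angle between coupler_socket's own z axis and vertical below 0.08 rad and value of joint handle above 1.6 rad), for 0.2 s.
At the end, for the whole second after the job is handed in: The coupler is at rest, fully home on the ball: its socket point within 4 mm sideways of the stand's axis, its indicator pin lifted more than 3 mm, within 0.1 rad of upright, and the handle is down and locked (under 0.08 rad) (horizontal distance between coupler_socket and stand_sleeve below 0.004 m and value of joint pin above 0.003 m and angle between coupler_socket's own z axis and vertical below 0.1 rad and value of joint handle below 0.08 rad and linear speed of coupler below 0.02 m/s); the robot touches nothing.
It fails at once if the coupler and the stand pressed together with more than 65 N in all (this sums the sideways squeeze of the catch, about 27 N, the weight and the push) (contact force between coupler and stand above 65 N).
It fails at once if the beaker moved by more than 25 mm (distance of beaker from where it was at the start of the episode above 0.025 m).
It fails at once if the bottle moved by more than 25 mm (distance of reagent from where it was at the start of the episode above 0.025 m).
It fails at once if the pot moved by more than 25 mm (distance of pot from where it was at the start of the episode above 0.025 m).
It also fails if it takes over 72 s, if anything falls off the work surface, if the arm or the gripper's body presses on something with over 40 N, if the wrist force passes 120 N, or if a joint passes its speed limit or range.

## Working session

There is one attempt and no reset: what is moved stays moved. The work goes in short steps, Python scripts to look and compute and a tool call to move; the robot and the scene stay as the last step left them, time stands still between calls to the robot, and variables do not carry over. Pictures are saved under pics/ and viewed, about 8 in all and at most 12, crops included, and the job is handed in when it is done.

Besides the shell and the picture viewer there is one more tool, called after ">>>" as name(argument=value, ...) on one line, values as JSON. step_arm: Moves the arm, as the interface text tells. Its arguments: {"type":"object","properties":{"travel":{"type":"array","items":{"type":"array","items":{"type":"number"}}},"rot":{"type":"array","items":{"type":"array","items":{"type":"number"}}},"fingers":{"type":"number"},"force":{"type":"number"}},"required":["travel","rot"]}

```bash
mkdir -p pics; ls; cat > h.py <<'E'
from rig import bot
import numpy as np, cv2
def snap(n,f):
    p,d=bot.camera(n); i=bot.camera_info(n)
    np.savez('pics/'+f+'.npz',p=p,d=d,m=i['mtx'],T=i['pose'])
    cv2.imwrite('pics/'+f+'.png',p[:,:,::-1]); return p,d,i
def cloud(d,i):
    K=np.array(i['mtx']);T=np.array(i['pose']);v,u=np.mgrid[:480,:640]
    P=np.stack([(u-K[0,2])/K[0,0]*d,(v-K[1,2])/K[1,1]*d,d],-1)
    return P@T[:3,:3].T+T[:3,3]
E
python3 - <<'E'
from h import *
s=bot.read_state();print(s)
for n in('top','scene'):
    p,d,i=snap(n,n+'0');print(n,i['mtx'],i['pose'])
E
```

```text
pics
{'time': 0.0, 'joint_positions': array([ 1.08189896e+00,  3.59488211e-01,  1.51144287e+00, -3.55219947e-05,
        1.27248655e+00, -1.15118895e-01]), 'qvel': array([ 0.00036007,  0.00113177, -0.00044599, -0.00037435,  0.00195739,
        0.00056143]), 'tau': array([-3.96118648e-04, -5.15376806e+01, -2.70726854e+01,  6.76127966e-02,
        3.50247149e-02, -1.16651277e-04]), 'tool_pos': array([0.21878177, 0.55794165, 0.22181562]), 'eef_rot': array([ 2.59477470e+00,  1.76952671e+00, -2.51272280e-03]), 'contact_force': array([-0.77866847,  0.26011261,  0.26160327]), 'torque': array([-0.01860445,  0.02771448,  0.00547371]), 'finger_gap': 1.000673760323469}
top [[477.65606394   0.         318.86827803]
 [  0.         477.65606394 235.17984012]
 [  0.           0.           1.        ]] [[-0.01865467 -0.99069231  0.13483601  0.35564549]
 [-0.99972531  0.02039611  0.0115453   0.0202922 ]
 [-0.01418797 -0.1345836  -0.99080066  1.22427785]
 [ 0.          0.          0.          1.        ]]
scene [[443.09250236   0.         321.31588558]
 [  0.         443.09250236 244.16626862]
 [  0.           0.           1.        ]] [[-0.72666368  0.50055076 -0.470541    1.04668575]
 [ 0.68698732  0.53232492 -0.49464998  0.59945931]
 [ 0.00288328 -0.68269987 -0.73069321  0.86221188]
 [ 0.          0.          0.          1.        ]]
```

View pics/top0.png

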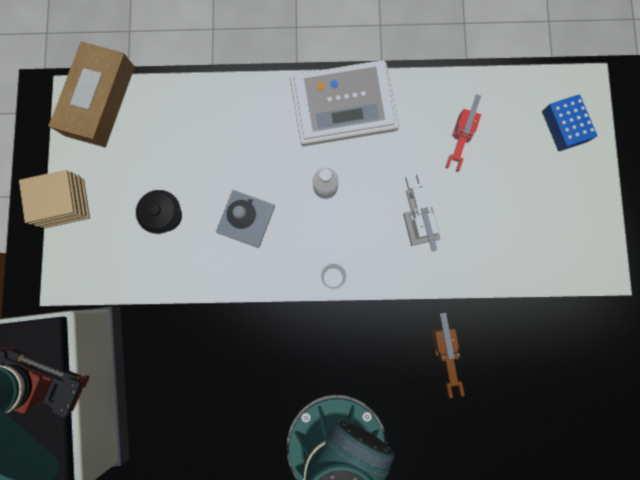

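View pics/scene0.png

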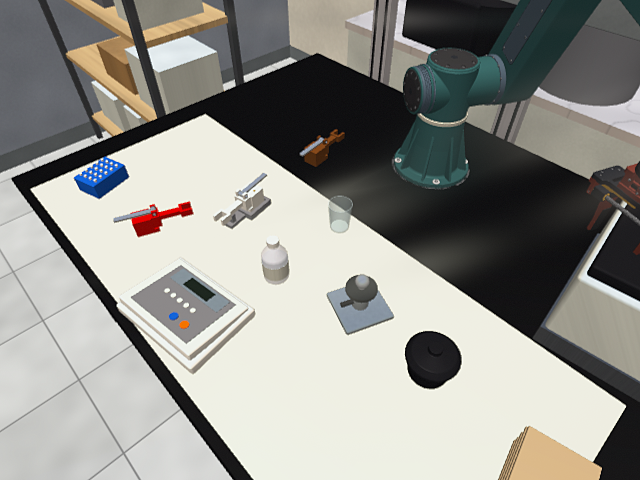

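The top view shows the white coupler in its cradle near (425,222), with its tail toward the image top and its handle tip at (434,248). The stand is at (245,218), the pot at (158,212), the bottle at (325,182) and the beaker at (333,276). The red and brown look-alikes are at (465,130) and (450,350).

```bash
python3 - <<'E'
from h import *
out=[]
for n in('top','scene'):
    z=np.load(f'pics/{n}0.npz');P=cloud(z['d'],{'mtx':z['m'],'pose':z['T']})
    if n=='top':
        T0=P
        for nm,(u,v) in dict(coup=(425,222),front=(425,235),tip=(434,248),hinge=(426,211),arm=(411,200),fork=(410,178),ball=(239,212),foot=(265,235),bottle=(325,175),beaker=(333,276),pot=(156,210)).items(): print(nm,P[v,u].round(4))
        c=[239,245]
    X=P.reshape(-1,3);C=z['p'].reshape(-1,3).astype(int);ok=z['d'].ravel()>0
    # stand: 
    m=ok&(X[:,0]>.3)&(X[:,0]<.6)&(X[:,1]>.1)&(X[:,1]<.3)
    S=X[m];
    for a,b in((.006,.02),(.06,.11),(.095,.2)):
        q=S[(S[:,2]>a)&(S[:,2]<b)]
        if len(q):
            r=cv2.minAreaRect(q[:,:2].astype(np.float32)*1000);print(n,a,len(q),q.max(0).round(4),r)
    # coupler
    m=ok&(X[:,0]>.3)&(X[:,0]<.62)&(X[:,1]>-.32)&(X[:,1]<-.1)
    S=X[m];print(n,'maxz',S[:,2].max())
    for a,b in((.012,.03),(.05,.064),(.064,.075),(.075,.12)):
        q=S[(S[:,2]>a)&(S[:,2]<b)]
        if len(q): print(n,'coup',a,len(q),q.min(0).round(4),q.max(0).round(4),cv2.minAreaRect(q[:,:2].astype(np.float32)*1000))
t=cv2.imread('pics/top0.png')[160:270,365:475];s=cv2.imread('pics/scene0.png')[155:245,195:285]
t2=cv2.imread('pics/top0.png')[170:260,200:290];s2=cv2.imread('pics/scene0.png')[255:345,315:405]
f=lambda a:cv2.resize(a,(390,290),interpolation=cv2.INTER_CUBIC)
f=lambda a:cv2.resize(a,(300,300),interpolation=cv2.INTER_CUBIC)
cv2.imwrite('pics/c.png',np.vstack([np.hstack([f(t),f(s)]),np.hstack([f(t2),f(s2)])]))
E
```

```text
coup [ 0.5391 -0.2248  0.075 ]
front [ 0.5087 -0.2257  0.0633]
tip [ 0.4744 -0.2417  0.0821]
hinge [ 0.5655 -0.2278  0.0784]
arm [ 0.6071 -0.2048  0.0133]
fork [ 0.6678 -0.2066  0.0032]
ball [0.566  0.2212 0.114 ]
foot [0.5251 0.1737 0.0033]
bottle [0.647  0.016  0.1302]
beaker [0.4158 0.0006 0.0093]
pot [0.5788 0.4257 0.0949]
top 0.006 1355 [0.5999 0.2999 0.02  ] ((450.10394287109375, 200.35513305664062), (299.40313720703125, 198.84375), 0.10105463117361069)
top 0.06 590 [0.5997 0.2599 0.1099] ((566.3521118164062, 224.56703186035156), (70.5641098022461, 66.75821685791016), 89.94417572021484)
top 0.095 139 [0.5822 0.24   0.1207] ((567.5486450195312, 224.48626708984375), (30.729764938354492, 28.94129180908203), 86.96183013916016)
top maxz 0.08520459346025189
top coup 0.012 385 [ 0.4898 -0.2704  0.012 ] [ 0.62   -0.1825  0.0298] ((559.654052734375, -222.72512817382812), (129.21888732910156, 75.56204986572266), 11.172808647155762)
top coup 0.05 424 [ 0.3006 -0.267   0.0501] [ 0.6193 -0.2004  0.064 ] ((462.0691223144531, -244.58135986328125), (324.1230163574219, 49.11117935180664), 12.11
[... 807 characters left out ...]
737
scene coup 0.012 312 [ 0.4889 -0.2312  0.012 ] [ 0.6199 -0.1802  0.0299] ((554.3395385742188, -203.78128051757812), (49.64937973022461, 129.9943389892578), 85.2630615234375)
scene coup 0.05 311 [ 0.3004 -0.2667  0.0503] [ 0.6195 -0.197   0.0639] ((463.1109924316406, -244.46270751953125), (323.7340393066406, 52.30711364746094), 12.445988655090332)
scene coup 0.064 119 [ 0.3035 -0.2606  0.064 ] [ 0.5771 -0.1984  0.075 ] ((442.312255859375, -248.4375762939453), (275.4391784667969, 50.26325607299805), 13.813031196594238)
scene coup 0.075 130 [ 0.4698 -0.2488  0.075 ] [ 0.5782 -0.2054  0.0819] ((522.52685546875, -226.29861450195312), (108.29556274414062, 32.115230560302734), 6.97141695022583)
```

View pics/c.png

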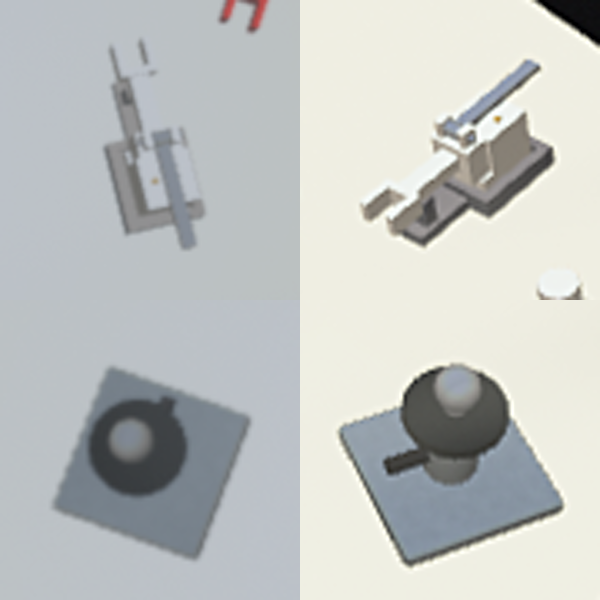

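```bash
python3 - <<'E'
from h import *
A=[]
for n in('top','scene'):
    z=np.load(f'pics/{n}0.npz');P=cloud(z['d'],{'mtx':z['m'],'pose':z['T']})
    X=P.reshape(-1,3);C=z['p'].reshape(-1,3).astype(int)
    m=(z['d'].ravel()>0)&(X[:,0]>.45)&(X[:,0]<.7)&(X[:,1]>-.3)&(X[:,1]<-.15)
    X=X[m];C=C[m]
    h=X[(X[:,2]>.068)&(X[:,0]<.555)&(C[:,2]>C[:,0]+12)]
    l=cv2.fitLine(h.astype(np.float32),cv2.DIST_HUBER,0,.001,.001).ravel();l*=np.sign(l[0])
    print(n,'handle',len(h),l.round(4),'yaw',np.degrees(np.arctan2(l[1],l[0])),'pitch',np.arcsin(-l[2]),h.min(0),h.max(0))
    for a,b in((.058,.066),(.054,.09)):
        q=X[(X[:,2]>a)&(X[:,2]<b)]; print(n,a,len(q),cv2.minAreaRect(q[:,:2].astype(np.float32)*1000))
    A.append(X[(X[:,2]>.056)])
    w=X[(X[:,2]>.056)&(X[:,2]<.067)]; 
    for yaw in(9,11,13):
        c,s=np.cos(np.radians(yaw)),np.sin(np.radians(yaw));R=np.array([[c,s],[-s,c]])
        q=w[:,:2]@R.T; print(yaw,np.percentile(q,[1,5,95,99],axis=0).round(4).tolist())
E
```

```text
top handle 165 [ 0.9784  0.2039 -0.0331  0.5133 -0.2341  0.0766] yaw 11.7734165 pitch 0.03306124 [ 0.4700612  -0.24692663  0.07112197] [ 0.55416771 -0.22091437  0.08304614]
top 0.058 312 ((583.405517578125, -218.19407653808594), (151.81045532226562, 49.01932907104492), 12.44334888458252)
top 0.054 791 ((565.7996215820312, -222.07894897460938), (198.97378540039062, 49.01932907104492), 12.44334888458252)
9 [[0.467, -0.3336], [0.4696, -0.3316], [0.6083, -0.2871], [0.6197, -0.2855]]
11 [[0.4557, -0.3503], [0.4584, -0.3486], [0.5973, -0.3038], [0.6086, -0.3027]]
13 [[0.4442, -0.367], [0.4472, -0.3648], [0.5851, -0.3203], [0.597, -0.319]]
scene handle 83 [ 0.9795  0.1973 -0.041   0.513  -0.2336  0.0767] yaw 11.3877125 pitch 0.040977754 [ 0.4697739 -0.2499389  0.0723636] [ 0.55445523 -0.22141826  0.08191256]
scene 0.058 184 ((582.7567749023438, -216.93043518066406), (160.121826171875, 51.89196014404297), 14.065486907958984)
scene 0.054 536 ((565.2401123046875, -219.59909057617188), (197.71139526367188, 54.210636138916016), 15.064292907714844)
9 [[0.4656, -0.3344], [0.4694, -0.3306], [0.609, -0.2857], [0.6216, -0.2836]]
11 [[0.4548, -0.3513], [0.4586, -0.3479], [0.5981, -0.3024], [0.6107, -0.301]]
13 [[0.4434, -0.368], [0.4471, -0.3647], [0.5865, -0.3193], [0.5987, -0.3176]]
```

>>> step_arm(travel=[[0.035, -0.045, 0], [0.035, -0.045, 0], [0.035, -0.045, 0], [0.035, -0.045, 0], [0.035, -0.045, 0], [0.035, -0.045, 0], [0.035, -0.045, 0], [0.035, -0.045, 0]], rot=[[0, 0, -9.2], [0, 0, -9.2], [0, 0, -9.2], [0, 0, -9.2], [0, 0, -9.2], [0, 0, -9.2], [0, 0, -9.2], [0, 0, -9.2]])

```text
time: 1.1
tool_pos: [0.5021, 0.1891, 0.2195]
eef_rot: [-3.135, 0.19, 0.005]
contact_force: [0.3, -0.1, 0.8]
finger_gap: 1.002
```

>>> step_arm(travel=[[-0.002, -0.055, 0], [-0.002, -0.055, 0], [-0.002, -0.055, 0], [-0.002, -0.055, 0], [-0.002, -0.055, 0], [-0.002, -0.055, 0], [-0.002, -0.055, 0], [-0.002, -0.055, 0]], rot=[[0, 0, -9.2], [0, 0, -9.2], [0, 0, -9.2], [0, 0, -9.2], [0, 0, -9.2], [0, 0, -9.2], [0, 0, -9.2], [0, 0, -9.2]], fingers=0.5)

```text
time: 2.1
tool_pos: [0.4859, -0.265, 0.2176]
eef_rot: [-2.349, 2.082, 0.005]
contact_force: [0.2, -0.7, 0.0]
finger_gap: 0.503
```

```bash
cat >> h.py <<'E'
from scipy.spatial.transform import Rotation as R
def err(p,xdeg=-78.):
    "remaining shift to TCP p and turn (world rotvec deg) to tool-down with tool x at xdeg"
    s=bot.read_state();a=np.radians(xdeg);x=np.array([np.cos(a),np.sin(a),0]);z=np.array([0,0,-1.])
    G=R.from_matrix(np.stack([x,np.cross(z,x),z],1));r=(G*R.from_rotvec(s['eef_rot']).inv()).as_rotvec(degrees=True)
    print('t',s['time'],'pos',s['tool_pos'].round(4),'shift',(np.array(p)-s['tool_pos']).round(4),'turn',r.round(2),'F',s['contact_force'].round(2),'gap',round(s['finger_gap'],3),'j',s['joint_positions'].round(2))
E
python3 -c "
from h import *
err([.4843,-.2396,.056])"
```

```text
t 2.1 pos [ 0.4859 -0.265   0.2176] shift [-0.0016  0.0254 -0.1616] turn [-0.23 -0.03  5.1 ] F [ 0.21 -0.72  0.04] gap 0.503 j [-0.63  0.3   1.62  0.    1.23  0.82]
```

>>> step_arm(travel=[[-0.001, 0.013, -0.03], [-0.001, 0.012, -0.03], [0, 0, -0.03], [0, 0, -0.03], [0, 0, -0.015], [0, 0, 0]], rot=[[0, 0, 2.5], [0, 0, 2.5], [0, 0, 0], [0, 0, 0], [0, 0, 0], [0, 0, 0]])

```text
time: 2.85
tool_pos: [0.4829, -0.2453, 0.0782]
eef_rot: [-2.431, 1.987, 0.003]
contact_force: [1.4, 0.2, 0.3]
finger_gap: 0.502
```

```bash
python3 -c "
from h import *
err([.4843,-.2396,.055])
p,d,i=snap('top','top1')
q,_,_=snap('scene','scene1')
f=lambda a:cv2.resize(a[:,:,::-1],(400,400),interpolation=cv2.INTER_CUBIC)
cv2.imwrite('pics/c1.png',np.hstack([f(p[170:270,385:485]),f(q[130:250,180:300])]))"
```

```text
t 2.85 pos [ 0.4829 -0.2453  0.0782] shift [ 0.0014  0.0057 -0.0232] turn [-0.16 -0.01  0.51] F [1.43 0.17 0.27] gap 0.502 j [-0.6   0.45  1.79  0.    0.9   0.77]
```

View pics/c1.png

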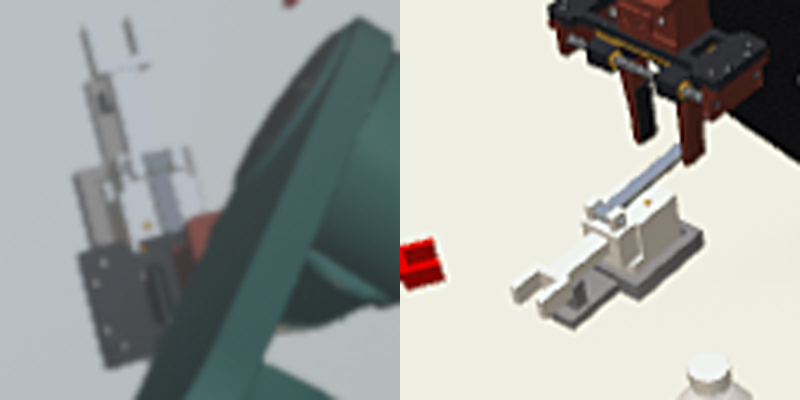

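The gripper is above the handle, with one finger on each side of it (scene crop, fingers at about (645,110) and (690,130)). I'll descend and grip lightly.

>>> step_arm(travel=[[0.001, 0.005, -0.008], [0, 0.001, -0.012], [0, 0, -0.003], [0, 0, 0]], rot=[[0, 0, 0.5], [0, 0, 0], [0, 0, 0], [0, 0, 0]])

```text
time: 3.45
tool_pos: [0.4866, -0.2403, 0.0572]
eef_rot: [-2.44, 1.974, -0.008]
contact_force: [-0.5, 0.6, 0.3]
finger_gap: 0.502
```

>>> step_arm(travel=[[0, 0, 0], [0, 0, 0], [0, 0, 0], [0, 0, 0]], rot=[[0, 0, 0], [0, 0, 0], [0, 0, 0], [0, 0, 0]], fingers=0.0, force=8)

```text
time: 3.95
tool_pos: [0.4869, -0.2407, 0.0576]
eef_rot: [-2.44, 1.975, -0.01]
contact_force: [0.4, 0.0, -0.6]
finger_gap: 0.157
```

```bash
python3 -c "
from h import *
err([.4843,-.2396,.055])
u=np.array([.978,.208,0]);c=np.array([.5332,-.2292,.018]);s=bot.read_state()['tool_pos']
dx=(s-c)@u;print(dx, s[2]-.018)
h=np.array([.036,.033]);g=np.array([dx,s[2]-c[2]]);print('r',np.hypot(*(g-h)),'th',np.arctan2(g[1]-h[1],-(g[0]-h[0])))
"
```

```text
t 3.95 pos [ 0.4869 -0.2407  0.0576] shift [-0.0026  0.0011 -0.0026] turn [ 0.09  0.38 -0.02] F [ 0.37  0.02 -0.63] gap 0.157 j [-0.59  0.48  1.81  0.    0.85  0.77]
-0.0476438124982466 0.039643951875114436
r 0.08390726706168346 th 0.07926505629110943
```

>>> step_arm(travel=[[0.002, 0.0004, 0.0133], [0.004, 0.0009, 0.0127], [0.006, 0.0013, 0.012], [0.0078, 0.0017, 0.0108], [0.0095, 0.002, 0.0093], [0, 0, 0]], rot=[[0, 0, 0], [0, 0, 0], [0, 0, 0], [0, 0, 0], [0, 0, 0], [0, 0, 0]])

```text
time: 4.7
tool_pos: [0.5183, -0.2341, 0.1208]
eef_rot: [-2.441, 1.974, -0.011]
contact_force: [-0.6, -0.7, 2.2]
finger_gap: 0.159
```

```bash
cat >> h.py <<'E'
def arc(c=(.5332,-.2292),zc=.018,r=.084,yaw=12,th=None):
    u=np.array([np.cos(np.radians(yaw)),np.sin(np.radians(yaw)),0]);s=bot.read_state()['tool_pos'];v=s-[*c,zc]
    g=np.array([v@u-.036,v[2]-.033]);print('r',np.hypot(*g).round(4),'th',np.arctan2(g[1],-g[0]).round(3))
    if th is not None:
        for t in th:
            n=np.array([-r*np.cos(t),r*np.sin(t)]);d=n-g;g=n;print(round(t,2),(u*d[0]+[0,0,d[1]]).round(4).tolist())
E
python3 -c "
from h import *
err([.4843,-.2396,.055]);arc(th=np.arange(1.0,2.1,.16))"
```

```text
t 4.7 pos [ 0.5183 -0.2341  0.1208] shift [-0.034  -0.0055 -0.0658] turn [ 0.14  0.39 -0.05] F [-0.59 -0.75  2.23] gap 0.159 j [-0.55  0.42  1.7   0.    1.02  0.81]
r 0.0868 th 0.934
1.0 [0.0061, 0.0013, 0.0009]
1.16 [0.0116, 0.0025, 0.0063]
1.32 [0.0124, 0.0026, 0.0044]
1.48 [0.0129, 0.0028, 0.0023]
1.64 [0.0131, 0.0028, 0.0001]
1.8 [0.013, 0.0028, -0.002]
1.96 [0.0125, 0.0027, -0.0041]
```

>>> step_arm(travel=[[0.006, 0.0013, 0.001], [0.0116, 0.0025, 0.0063], [0.0124, 0.0026, 0.0044], [0.013, 0.0028, 0.0023], [0.013, 0.0028, 0.0001], [0.013, 0.0028, -0.002], [0.0125, 0.0027, -0.004], [0, 0, 0]], rot=[[0, 0, 0], [0, 0, 0], [0, 0, 0], [0, 0, 0], [0, 0, 0], [0, 0, 0], [0, 0, 0], [0, 0, 0]])

```text
time: 5.7
tool_pos: [0.6077, -0.2149, 0.131]
eef_rot: [-2.44, 1.973, -0.015]
contact_force: [-1.6, 0.1, -0.2]
finger_gap: 0.132
```

```bash
python3 -c "
from h import *
err([.4843,-.2396,.055]);arc(th=[2.0])
p,d,i=snap('top','top2')
q,_,_=snap('scene','scene2')
f=lambda a:cv2.resize(a[:,:,::-1],(400,400),interpolation=cv2.INTER_CUBIC)
cv2.imwrite('pics/c2.png',np.hstack([f(p[130:270,365:505]),f(q[110:250,170:310])]))"
```

```text
t 5.7 pos [ 0.6077 -0.2149  0.131 ] shift [-0.1234 -0.0247 -0.076 ] turn [ 0.16  0.59 -0.08] F [-1.64  0.1  -0.21] gap 0.132 j [-0.45  0.5   1.52  0.    1.11  0.91]
r 0.0894 th 2.033
2.0 [-0.0048, -0.001, -0.0036]
```

View pics/c2.png

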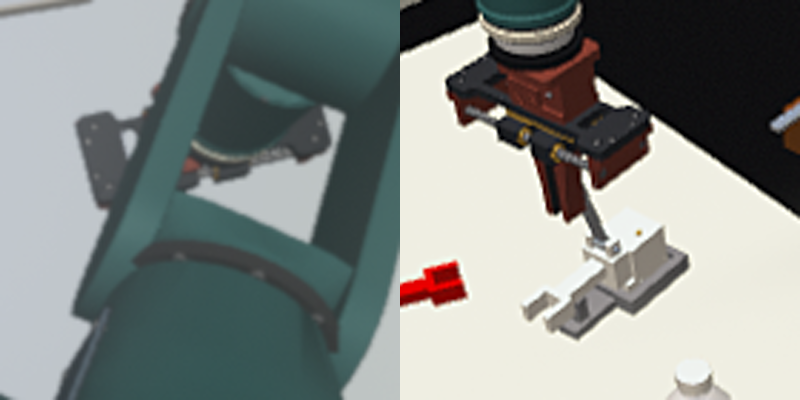

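>>> step_arm(travel=[[0, 0, 0], [0, 0, 0], [0, 0, 0.03], [0, 0, 0.04], [0, 0, 0.04], [0, 0, 0.03], [0, 0, 0]], rot=[[0, 0, 0], [0, 0, 0], [0, 0, 0], [0, 0, 0], [0, 0, 0], [0, 0, 0], [0, 0, 0]], fingers=0.5)

```text
time: 6.68
tool_pos: [0.6026, -0.2144, 0.2727]
eef_rot: [-2.438, 1.976, -0.005]
contact_force: [-0.7, 0.2, 0.5]
finger_gap: 0.503
```

```bash
python3 -c "
from h import *
err([.4843,-.2396,.055])
q,d,i=snap('scene','scene3');P=cloud(d,i);X=P.reshape(-1,3)
m=(d.ravel()>0)&(X[:,0]>.5)&(X[:,0]<.7)&(X[:,1]>-.3)&(X[:,1]<-.17)&(X[:,2]>.055)&(X[:,2]<.19)
X=X[m]-[.5332,-.2292,.037];u=np.array([.978,.208,0]);w=np.array([-.208,.978,0])
L=np.stack([X@u,X@w,X[:,2]],1);h=L[(L[:,2]>.045)&(abs(L[:,1])<.012)]
print(len(h),h.min(0),h.max(0));l=cv2.fitLine(h[:,[0,2]].astype(np.float32),cv2.DIST_HUBER,0,.001,.001).ravel();l*=np.sign(l[1]);print(l,np.arctan2(l[1],-l[0]))
t=L[(L[:,2]<.03)&(L[:,2]>.02)];print('cup top',t.min(0),t.max(0))
a=cv2.resize(q[130:250,180:300,::-1],(600,600),interpolation=cv2.INTER_CUBIC);cv2.imwrite('pics/c3.png',a)"
```

```text
t 6.675 pos [ 0.6026 -0.2144  0.2727] shift [-0.1183 -0.0252 -0.2177] turn [-0.02  0.26  0.06] F [-0.67  0.23  0.45] gap 0.503 j [-0.45  0.38  1.36  0.    1.4   0.91]
127 [ 0.03873154 -0.00824253  0.04530747] [0.06449788 0.00945681 0.13594668]
[0.22410257 0.97456557 0.05603099 0.09989752] 1.7968185
cup top [-0.02435414 -0.02700576  0.02002746] [0.13400714 0.0276835  0.02996945]
```

View pics/c3.png

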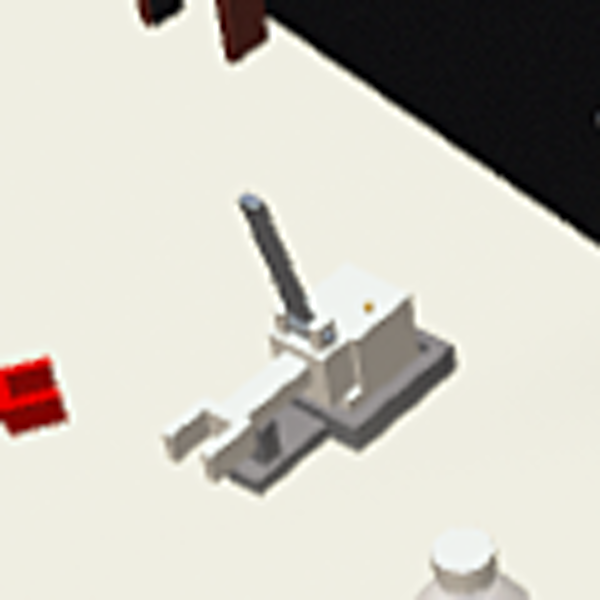

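>>> step_arm(travel=[[-0.025, -0.005, 0], [-0.025, -0.005, 0], [-0.025, -0.006, 0], [0, 0, -0.03], [0, 0, -0.04], [0, 0, -0.04], [0, 0, -0.03], [0, 0, 0]], rot=[[0, 0, 0], [0, 0, 0], [0, 0, 0], [0, 0, 0], [0, 0, 0], [0, 0, 0], [0, 0, 0], [0, 0, 0]], fingers=1.0)

```text
time: 7.72
tool_pos: [0.5139, -0.2254, 0.113]
eef_rot: [2.438, -1.98, -0.035]
contact_force: [-1.1, -0.2, -0.3]
finger_gap: 1.0
```

```bash
python3 -c "
from h import *
err([.5273,-.2304,.026])"
```

```text
t 7.725 pos [ 0.5139 -0.2254  0.113 ] shift [ 0.0134 -0.005  -0.087 ] turn [-0.75 -1.03  0.16] F [-1.12 -0.25 -0.26] gap 1.0 j [-0.54  0.44  1.7   0.    1.03  0.82]
```

>>> step_arm(travel=[[0.007, -0.0025, -0.015], [0.006, -0.0025, -0.015], [0, 0, -0.02], [0, 0, -0.015], [0, 0, 0]], rot=[[-0.4, -0.5, 0.2], [-0.3, -0.5, 0], [0, 0, 0], [0, 0, 0], [0, 0, 0]])

```text
time: 8.35
tool_pos: [0.5274, -0.2309, 0.0481]
eef_rot: [-2.442, 1.976, -0.001]
contact_force: [-0.3, 0.2, 0.6]
finger_gap: 1.007
```

```bash
python3 -c "
from h import *
err([.5273,-.2304,.026])"
```

```text
t 8.35 pos [ 0.5274 -0.2309  0.0481] shift [-0.0001  0.0005 -0.0221] turn [-0.01  0.03 -0.03] F [-0.28  0.21  0.59] gap 1.007 j [-0.53  0.53  1.73  0.    0.88  0.83]
```

>>> step_arm(travel=[[0, 0, -0.01], [0, 0, -0.01], [0, 0, -0.002], [0, 0, 0]], rot=[[0, 0, 0], [0, 0, 0], [0, 0, 0], [0, 0, 0]])

```text
time: 8.85
tool_pos: [0.5284, -0.2314, 0.0261]
eef_rot: [-2.441, 1.976, -0.004]
contact_force: [-0.7, -0.3, 0.9]
finger_gap: 1.002
```

>>> step_arm(travel=[[0, 0, 0], [0, 0, 0], [0, 0, 0], [0, 0, 0], [0, 0, 0]], rot=[[0, 0, 0], [0, 0, 0], [0, 0, 0], [0, 0, 0], [0, 0, 0]], fingers=0.4, force=50)

```text
time: 9.48
tool_pos: [0.5289, -0.2317, 0.0269]
eef_rot: [-2.441, 1.976, -0.006]
contact_force: [-0.0, -1.2, -0.7]
finger_gap: 0.548
```

```bash
python3 -c "
from h import *
err([.5273,-.2304,.026])"
```

```text
t 9.475 pos [ 0.5289 -0.2317  0.0269] shift [-0.0016  0.0013 -0.0009] turn [ 0.1   0.22 -0.03] F [-0.05 -1.19 -0.73] gap 0.548 j [-0.53  0.56  1.75  0.    0.83  0.83]
```

>>> step_arm(travel=[[0, 0, 0.01], [0, 0, 0.02], [0, 0, 0.03], [0, 0, 0.035], [0, 0, 0.035], [0, 0, 0.025], [0, 0, 0.01], [0, 0, 0]], rot=[[0, 0, 0], [0, 0, 0], [0, 0, 0], [0, 0, 0], [0, 0, 0], [0, 0, 0], [0, 0, 0], [0, 0, 0]])

```text
time: 10.48
tool_pos: [0.5218, -0.2278, 0.1943]
eef_rot: [2.441, -1.975, -0.015]
contact_force: [-0.2, 0.2, -5.2]
finger_gap: 0.547
```

```bash
python3 -c "
from h import *
err([.563,.223,.21])"
```

```text
t 10.475 pos [ 0.5218 -0.2278  0.1943] shift [0.0412 0.4508 0.0157] turn [-0.28 -0.49 -0.05] F [-0.17  0.17 -5.21] gap 0.547 j [-0.53  0.35  1.6  -0.    1.2   0.83]
```

>>> step_arm(travel=[[0.002, 0.015, 0.002], [0.003, 0.03, 0.002], [0.003, 0.035, 0.002], [0.003, 0.035, 0.002], [0.003, 0.035, 0.002], [0.003, 0.035, 0.002], [0.003, 0.035, 0.002], [0.003, 0.035, 0.002]], rot=[[-0.3, -0.5, 0], [0, 0, 0], [0, 0, 0], [0, 0, 0], [0, 0, 0], [0, 0, 0], [0, 0, 0], [0, 0, 0]])

```text
time: 11.48
tool_pos: [0.5359, 0.0419, 0.2002]
eef_rot: [2.435, -1.977, -0.028]
contact_force: [0.0, 1.1, -5.1]
finger_gap: 0.543
```

>>> step_arm(travel=[[0.003, 0.035, 0], [0.003, 0.035, 0], [0.003, 0.035, 0], [0.003, 0.035, 0], [0.003, 0.025, 0], [0.003, 0.015, 0], [0, 0, 0], [0, 0, 0]], rot=[[0, 0, 0], [0, 0, 0], [0, 0, 0], [0, 0, 0], [0, 0, 0], [0, 0, 0], [0, 0, 0], [0, 0, 0]])

```text
time: 12.48
tool_pos: [0.5426, 0.2347, 0.1907]
eef_rot: [2.431, -1.962, -0.049]
contact_force: [0.2, -0.0, -6.3]
finger_gap: 0.547
```

```bash
python3 -c "
from h import *
err([.563,.223,.21])"
```

```text
t 12.475 pos [0.5426 0.2347 0.1907] shift [ 0.0204 -0.0117  0.0193] turn [-0.37 -2.   -0.17] F [ 0.16 -0.01 -6.31] gap 0.547 j [0.28 0.39 1.54 0.02 1.24 1.63]
```

>>> step_arm(travel=[[0.007, -0.003, 0], [0.007, -0.004, 0], [0.006, -0.003, 0], [0, 0, 0]], rot=[[-0.2, -0.7, -0.1], [-0.2, -0.7, 0], [0, -0.6, 0], [0, 0, 0]])

```text
time: 12.98
tool_pos: [0.5644, 0.2211, 0.191]
eef_rot: [-2.439, 1.98, -0.005]
contact_force: [0.1, -0.2, -4.7]
finger_gap: 0.544
```

```bash
python3 -c "
from h import *
err([.563,.2244,.13])
t=bot.read_state()['tool_pos']
q,d,i=snap('scene','scene4');P=cloud(d,i);X=P.reshape(-1,3);C=q.reshape(-1,3).astype(int)
m=(d.ravel()>0)&(abs(X[:,0]-.6)<.16)&(abs(X[:,1]-.24)<.1)&(X[:,2]>.15)&(C.min(1)>110)&(np.ptp(C,1)<25)
X=X[m]-t;u=np.array([.978,.208,0]);w=np.array([-.208,.978,0])
L=np.stack([X@u,X@w,X[:,2]],1);print(len(L),np.percentile(L,[0,1,99,100],axis=0).round(4))
for a,b in((-.02,-.005),(-.005,.015),(.015,.03),(.03,.04),(.04,.06)):
    k=L[(L[:,2]>a)&(L[:,2]<b)]
    if len(k):print(a,len(k),np.percentile(k,[1,99],axis=0).round(4).tolist())
p,_,_=snap('top','top4')
f=lambda a:cv2.resize(a[:,:,::-1],(400,400),interpolation=cv2.INTER_CUBIC)
cv2.imwrite('pics/c4.png',np.hstack([f(p[120:280,170:330]),f(q[190:350,280:440])]))"
```

```text
t 12.975 pos [0.5644 0.2211 0.191 ] shift [-0.0014  0.0033 -0.061 ] turn [0.1  0.16 0.13] F [ 0.11 -0.23 -4.66] gap 0.544 j [ 0.26  0.4   1.54 -0.    1.21  1.63]
1675 [[-0.1363 -0.0835 -0.0134]
 [-0.0175 -0.0656 -0.0098]
 [ 0.1397  0.0604  0.2066]
 [ 0.1414  0.0857  0.422 ]]
-0.02 32 [[0.0044, 0.0179, -0.0131], [0.0436, 0.0262, -0.006]]
-0.005 177 [[0.0082, -0.0175, -0.0043], [0.1399, 0.0339, 0.0148]]
0.015 570 [[0.0175, -0.0169, 0.0153], [0.1404, 0.0257, 0.0299]]
0.03 456 [[-0.0168, -0.0227, 0.0302], [0.1343, 0.0251, 0.039]]
0.04 113 [[0.0132, -0.0227, 0.0405], [0.0515, 0.0214, 0.0534]]
```

View pics/c4.png

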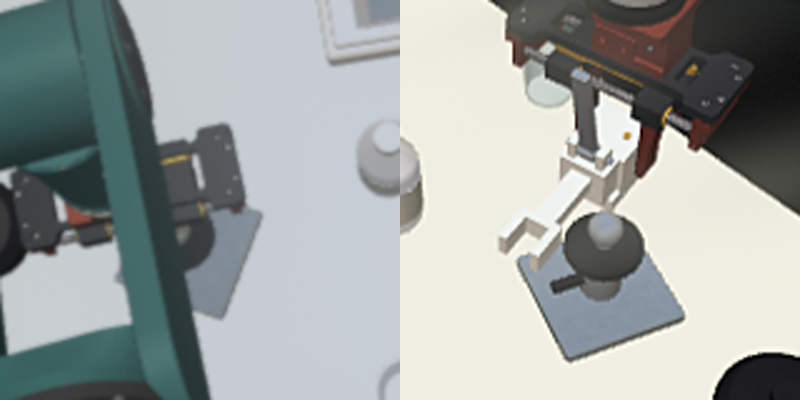

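>>> step_arm(travel=[[-0.001, 0.001, -0.015], [-0.001, 0.0015, -0.015], [-0.001, 0, -0.015], [0, 0, -0.005], [0, 0, 0]], rot=[[0.1, 0.2, 0.1], [0, 0, 0], [0, 0, 0], [0, 0, 0], [0, 0, 0]])

```text
time: 13.7
tool_pos: [0.5589, 0.2243, 0.1357]
eef_rot: [2.439, -1.974, -0.006]
contact_force: [-0.8, 0.8, -4.4]
finger_gap: 0.545
```

```bash
cat >> h.py <<'E'
def meas(f,crop=None):
    err([.5616,.2236,.0965]);t=bot.read_state()['tool_pos']
    q,d,i=snap('scene',f);P=cloud(d,i);X=P.reshape(-1,3);C=q.reshape(-1,3).astype(int)
    m=(d.ravel()>0)&(abs(X[:,0]-.6)<.16)&(abs(X[:,1]-.23)<.07)&(X[:,2]>.07)
    X=X[m]-t;C=C[m];u=np.array([.978,.208,0]);w=np.array([-.208,.978,0])
    L=np.stack([X@u,X@w,X[:,2]],1)
    k=L[(L[:,2]>.057)&(L[:,2]<.15)&(L[:,0]>.042)&(L[:,0]<.12)&(abs(L[:,1])<.012)]
    if len(k)>10:
        l=cv2.fitLine(k[:,[0,2]].astype(np.float32),cv2.DIST_HUBER,0,.001,.001).ravel();l*=np.sign(l[1]);print('handle',len(k),l,np.arctan2(l[1],-l[0]))
    a=L[(L[:,0]>.065)&(L[:,0]<.15)&(abs(L[:,1])<.03)&(C.min(1)>110)&(L[:,2]>-.005)&(L[:,2]<.04)];print('tail',np.percentile(a,[1,50,99],axis=0).round(4).tolist())
    c=L[(L[:,0]>-.03)&(L[:,0]<.025)&(abs(L[:,1])<.03)&(C.min(1)>110)&(L[:,2]>.03)&(L[:,2]<.042)];print('top',np.percentile(c,[1,50,99],axis=0).round(4).tolist())
    g=cv2.resize(q[190:350,280:440,::-1],(560,560),interpolation=cv2.INTER_CUBIC);cv2.imwrite(f'pics/{f}c.png',g)
E
python3 -c "
from h import *
meas('s5')"
```

```text
t 13.7 pos [0.5589 0.2243 0.1357] shift [ 0.0027 -0.0007 -0.0392] turn [ 0.03 -0.29 -0.04] F [-0.81  0.84 -4.38] gap 0.545 j [0.27 0.45 1.6  0.   1.1  1.63]
handle 200 [0.23733783 0.9714272  0.06229713 0.10979592] 1.8104209
tail [[0.0662, -0.0155, 0.0087], [0.1131, 0.0023, 0.0258], [0.1402, 0.0192, 0.0308]]
top [[-0.0167, -0.0226, 0.0336], [0.004, 0.0021, 0.0357], [0.0239, 0.0256, 0.0385]]
```

>>> step_arm(travel=[[0.0015, -0.0005, -0.005], [0.0012, 0, -0.005], [0, 0, -0.005], [0, 0, -0.003], [0, 0, -0.001]], rot=[[0, -0.3, 0], [0, 0, 0], [0, 0, 0], [0, 0, 0], [0, 0, 0]])

```text
time: 14.38
tool_pos: [0.5632, 0.224, 0.117]
eef_rot: [-2.44, 1.975, -0.004]
contact_force: [-0.8, 0.3, -5.2]
finger_gap: 0.544
```

```bash
python3 -c "
from h import *
err([.5616,.2236,.0965])"
```

```text
t 14.375 pos [0.5632 0.224  0.117 ] shift [-0.0016 -0.0004 -0.0205] turn [-0.02  0.21 -0.03] F [-0.81  0.26 -5.16] gap 0.544 j [ 0.27  0.47  1.61 -0.    1.05  1.63]
```

>>> step_arm(travel=[[-0.001, 0, -0.003], [-0.0003, 0, -0.003], [0, 0, -0.002], [0, 0, 0]], rot=[[0, 0.2, 0], [0, 0, 0], [0, 0, 0], [0, 0, 0]])

```text
time: 14.88
tool_pos: [0.5614, 0.2233, 0.1087]
eef_rot: [2.441, -1.975, -0.0]
contact_force: [-1.1, -1.1, -5.4]
finger_gap: 0.545
```

>>> step_arm(travel=[[0, 0, -0.002], [0, 0, -0.0015]], rot=[[0, 0, 0], [0, 0, 0]])

```text
time: 15.12
tool_pos: [0.5594, 0.2228, 0.1054]
eef_rot: [2.439, -1.973, -0.003]
contact_force: [-4.9, -2.8, -0.2]
finger_gap: 0.541
```

```bash
python3 -c "
from h import *
err([.5616,.2236,.0965])"
```

```text
t 15.125 pos [0.5594 0.2228 0.1054] shift [ 0.0022  0.0008 -0.0089] turn [ 0.11 -0.25 -0.05] F [-4.93 -2.79 -0.2 ] gap 0.541 j [ 0.26  0.49  1.62 -0.    1.03  1.63]
```

>>> step_arm(travel=[[0, 0, 0], [0, 0, 0]], rot=[[0, 0, 0], [0, 0, 0]])

```text
time: 15.38
tool_pos: [0.5589, 0.2227, 0.105]
eef_rot: [2.438, -1.973, -0.004]
contact_force: [-1.9, -2.1, -1.8]
finger_gap: 0.545
```

```bash
python3 -c "
from h import *
meas('s6')"
```

```text
t 15.375 pos [0.5589 0.2227 0.105 ] shift [ 0.0027  0.0009 -0.0085] turn [ 0.12 -0.3  -0.05] F [-1.86 -2.08 -1.78] gap 0.545 j [ 0.26  0.49  1.63 -0.    1.03  1.63]
handle 180 [0.21969926 0.97556764 0.0622687  0.10906848] 1.7923026
tail [[0.0659, -0.0159, 0.0095], [0.1124, 0.0024, 0.0258], [0.1405, 0.0192, 0.031]]
top [[-0.0175, -0.0222, 0.0324], [0.0047, 0.0014, 0.0356], [0.0242, 0.025, 0.0386]]
```

>>> step_arm(travel=[[-0.0006, -0.0006, -0.002], [0, 0, -0.002]], rot=[[0, -0.2, 0], [0, 0, 0]])

```text
time: 15.68
tool_pos: [0.5585, 0.2226, 0.1016]
eef_rot: [2.441, -1.975, 0.0]
contact_force: [-4.7, -2.6, 3.6]
finger_gap: 0.542
```

```bash
python3 -c "
from h import *
err([.5616,.2236,.0965])"
```

```text
t 15.675 pos [0.5585 0.2226 0.1016] shift [ 0.0031  0.001  -0.0051] turn [ 0.07 -0.04 -0.05] F [-4.71 -2.58  3.59] gap 0.542 j [ 0.27  0.49  1.63 -0.    1.02  1.63]
```

>>> step_arm(travel=[[-0.0006, -0.0004, -0.002], [-0.0003, 0, -0.002]], rot=[[0, 0, 0], [0, 0, 0]])

```text
time: 15.92
tool_pos: [0.5589, 0.2227, 0.0983]
eef_rot: [-2.441, 1.975, -0.003]
contact_force: [-3.6, -1.5, 2.1]
finger_gap: 0.542
```

```bash
python3 -c "
from h import *
err([.5616,.2236,.0965])"
```

```text
t 15.925 pos [0.5589 0.2227 0.0983] shift [ 0.0027  0.0009 -0.0018] turn [ 0.01  0.12 -0.04] F [-3.64 -1.53  2.08] gap 0.542 j [ 0.26  0.49  1.64 -0.    1.01  1.63]
```

>>> step_arm(travel=[[-0.0004, -0.0003, -0.002], [0, 0, -0.0015]], rot=[[0, 0.1, 0], [0, 0, 0]])

```text
time: 16.18
tool_pos: [0.559, 0.2227, 0.0945]
eef_rot: [-2.441, 1.976, -0.001]
contact_force: [-2.9, -0.3, 0.1]
finger_gap: 0.543
```

```bash
python3 -c "
from h import *
err([.5616,.2236,.0965])"
```

```text
t 16.175 pos [0.559  0.2227 0.0945] shift [0.0026 0.0009 0.002 ] turn [-0.02  0.07 -0.04] F [-2.92 -0.29  0.08] gap 0.543 j [0.26 0.5  1.64 0.   1.   1.63]
```

>>> step_arm(travel=[[0, 0, -0.0015], [0, 0, -0.0015]], rot=[[0, 0, 0], [0, 0, 0]])

```text
time: 16.42
tool_pos: [0.559, 0.2227, 0.0918]
eef_rot: [-2.442, 1.976, -0.001]
contact_force: [-7.1, -2.2, 15.3]
finger_gap: 0.544
```

```bash
python3 -c "
from h import *
err([.5616,.2236,.0965])"
```

```text
t 16.425 pos [0.559  0.2227 0.0918] shift [0.0026 0.0009 0.0047] turn [-0.01  0.07 -0.05] F [-7.14 -2.15 15.33] gap 0.544 j [ 0.26  0.5   1.64 -0.    1.    1.62]
```

>>> step_arm(travel=[[0, 0, 0], [0, 0, 0], [0, 0, 0]], rot=[[0, 0, 0], [0, 0, 0], [0, 0, 0]])

```text
time: 16.8
tool_pos: [0.559, 0.2227, 0.0925]
eef_rot: [-2.441, 1.975, -0.002]
contact_force: [-3.5, 0.1, 1.6]
finger_gap: 0.546
```

```bash
python3 -c "
from h import *
meas('s7')"
```

```text
t 16.8 pos [0.559  0.2227 0.0925] shift [0.0026 0.0009 0.004 ] turn [-0.01  0.09 -0.05] F [-3.55  0.12  1.58] gap 0.546 j [ 0.26  0.5   1.64 -0.    1.    1.63]
handle 179 [0.20337586 0.97910076 0.06059187 0.10988962] 1.775601
tail [[0.0671, -0.0158, 0.0095], [0.1124, 0.0021, 0.0268], [0.1402, 0.0191, 0.0316]]
top [[-0.0171, -0.0222, 0.0323], [0.0038, 0.0012, 0.0357], [0.0235, 0.0254, 0.0388]]
```

View pics/s7c.png

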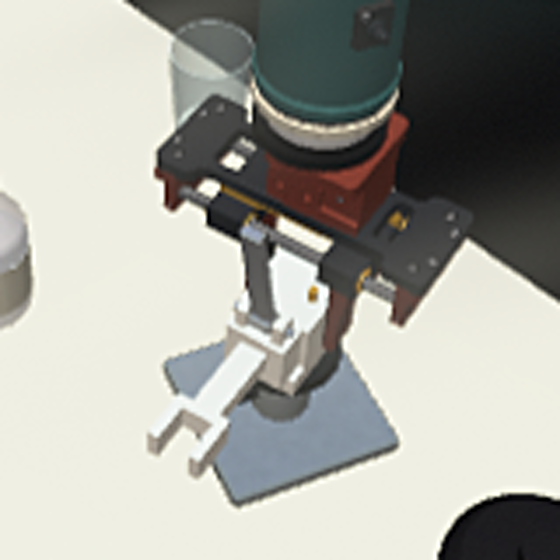

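>>> step_arm(travel=[[-0.0003, 0, -0.001], [0, 0, -0.0004], [0, 0, -0.0002]], rot=[[0, 0, 0], [0, 0, 0], [0, 0, 0]])

```text
time: 17.23
tool_pos: [0.559, 0.2227, 0.092]
eef_rot: [-2.441, 1.975, -0.003]
contact_force: [-4.7, -0.4, 4.9]
finger_gap: 0.545
```

>>> step_arm(travel=[[0, 0, 0], [0, 0, 0], [0, 0, 0], [0, 0, 0], [0, 0, 0]], rot=[[0, 0, 0], [0, 0, 0], [0, 0, 0], [0, 0, 0], [0, 0, 0]], fingers=1.0)

```text
time: 17.85
tool_pos: [0.5625, 0.2234, 0.092]
eef_rot: [-2.437, 1.972, -0.009]
contact_force: [0.6, 0.7, 0.6]
finger_gap: 0.996
```

>>> step_arm(travel=[[0, 0, 0.02], [0, 0, 0.03], [0, 0, 0.04], [0, 0, 0.04], [0, 0, 0.03], [0, 0, 0]], rot=[[0, 0, 0], [0, 0, 0], [0, 0, 0], [0, 0, 0], [0, 0, 0], [0, 0, 0]])

```text
time: 18.6
tool_pos: [0.5612, 0.2229, 0.2559]
eef_rot: [-2.438, 1.973, -0.007]
contact_force: [0.2, -0.0, -1.0]
finger_gap: 1.0
```

```bash
python3 -c "
from h import *
err([.5616,.2236,.0965])
q,d,i=snap('scene','s8');P=cloud(d,i);X=P.reshape(-1,3);C=q.reshape(-1,3).astype(int)
m=(d.ravel()>0)&(abs(X[:,0]-.6)<.16)&(abs(X[:,1]-.23)<.07)&(X[:,2]>.07)&(X[:,2]<.24)
X=X[m]-[.565,.2245,0];C=C[m];u=np.array([.978,.208,0]);w=np.array([-.208,.978,0])
L=np.stack([X@u,X@w,X[:,2]],1)
wt=(C.min(1)>110)&(np.ptp(C,1)<25)
a=L[wt&(L[:,0]>.07)&(L[:,0]<.15)&(abs(L[:,1])<.03)&(L[:,2]<.14)];print('tail',np.percentile(a,[1,50,99],axis=0).round(4))
a=L[wt&(L[:,0]>-.04)&(L[:,0]<.02)&(abs(L[:,1])<.03)&(L[:,2]>.122)&(L[:,2]<.137)];print('top',np.percentile(a,[1,50,99],axis=0).round(4))
k=L[(L[:,2]>.15)&(L[:,0]>.03)&(L[:,0]<.1)&(abs(L[:,1])<.015)]
l=cv2.fitLine(k[:,[0,2]].astype(np.float32),cv2.DIST_HUBER,0,.001,.001).ravel();l*=np.sign(l[1]);print('handle',len(k),l,np.arctan2(l[1],-l[0]),k.max(0),k.min(0))
o=L[(C[:,0]>150)&(C[:,2]<90)&(C[:,0]-C[:,2]>70)];print('pin',len(o),o.round(4).tolist()[:12])
cv2.imwrite('pics/s8c.png',cv2.resize(q[200:320,300:420,::-1],(600,600),interpolation=cv2.INTER_CUBIC))"
```

```text
t 18.6 pos [0.5612 0.2229 0.2559] shift [ 0.0004  0.0007 -0.1594] turn [-0.07  0.39 -0.04] F [ 0.2  -0.02 -1.  ] gap 1.0 j [ 0.26  0.33  1.46 -0.    1.34  1.62]
tail [[ 0.0713 -0.016   0.1025]
 [ 0.1067  0.0013  0.1192]
 [ 0.1339  0.0188  0.1247]]
top [[-0.0236 -0.0226  0.1238]
 [-0.0047  0.005   0.1282]
 [ 0.0191  0.0249  0.1311]]
handle 179 [0.2169502  0.9761827  0.05238093 0.19241093] 1.7894856 [0.06384956 0.00845398 0.23804581] [ 0.03721526 -0.00568685  0.15080956]
pin 4 [[0.0004, 0.0128, 0.1388], [0.0024, 0.0118, 0.1368], [0.0023, 0.014, 0.1382], [0.0031, 0.015, 0.1329]]
```

View pics/s8c.png

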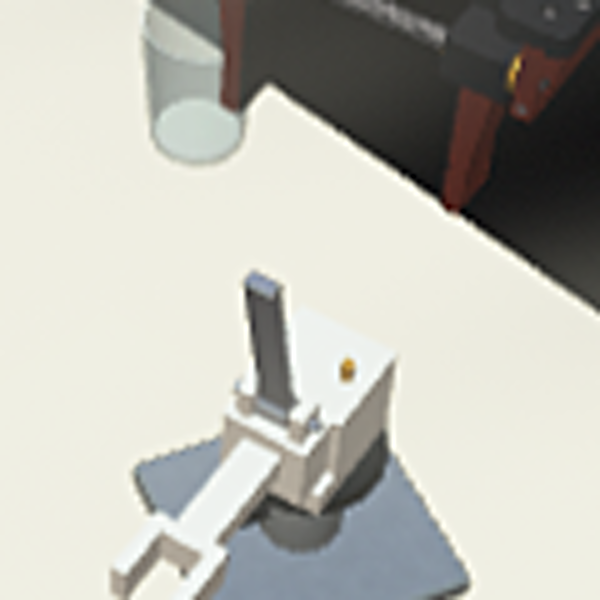

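>>> step_arm(travel=[[0, 0, 0.015], [0.015, 0.003, 0.005], [0.025, 0.006, 0], [0.03, 0.007, 0], [0.02, 0.005, 0], [0, 0, 0], [0, 0, 0], [0, 0, 0]], rot=[[0, 0.4, 0], [0, 0, 0], [0, 0, 0], [0, 0, 0], [0, 0, 0], [0, 0, 0], [0, 0, 0], [0, 0, 0]], fingers=0.0, force=20)

```text
time: 19.65
tool_pos: [0.6499, 0.243, 0.2612]
eef_rot: [2.43, -1.967, -0.02]
contact_force: [-0.1, 0.5, -0.4]
finger_gap: 0.129
```

```bash
cat >> h.py <<'E'
def push(ths,r=.085,c=(.565,.2245,.136),yaw=12,w=.001):
    a=np.radians(yaw);u=np.array([np.cos(a),np.sin(a),0]);v=np.array([-np.sin(a),np.cos(a),0]);c=np.array(c)
    p=bot.read_state()['tool_pos'];d=p-c;print('u,w,z',(d@u).round(4),(d@v).round(4),d[2].round(4))
    for t in ths:
        q=c+u*(.036-r*np.cos(t)+.004*np.sin(t)+.010)+v*w+[0,0,r*np.sin(t)+.004*np.cos(t)]
        print(round(t,2),(q-p).round(4).tolist());p=q
E
python3 -c "
from h import *
err([.656,.2449,.222]);push(np.arange(1.57,.6,-.15))"
```

```text
t 19.65 pos [0.6499 0.243  0.2612] shift [ 0.0061  0.0019 -0.0392] turn [ 0.24 -1.15 -0.02] F [-0.14  0.47 -0.4 ] gap 0.129 j [0.26 0.48 1.22 0.   1.46 1.62]
u,w,z 0.0869 0.0005 0.1252
1.57 [-0.0363, -0.0072, -0.0402]
1.42 [-0.0125, -0.0027, -0.0004]
1.27 [-0.0123, -0.0026, -0.0023]
1.12 [-0.0118, -0.0025, -0.0041]
0.97 [-0.0111, -0.0024, -0.0059]
0.82 [-0.0101, -0.0021, -0.0075]
0.67 [-0.0089, -0.0019, -0.009]
```

>>> step_arm(travel=[[0.004, 0.001, -0.01], [0.002, 0.001, -0.013], [0, 0, -0.012], [0, 0, -0.004], [0, 0, 0]], rot=[[0.2, -1.1, 0], [0, 0, 0], [0, 0, 0], [0, 0, 0], [0, 0, 0]])

```text
time: 20.27
tool_pos: [0.654, 0.2447, 0.2207]
eef_rot: [2.441, -1.975, -0.001]
contact_force: [-0.3, 0.3, -0.1]
finger_gap: 0.004
```

```bash
python3 -c "
from h import *
err([.656,.2449,.222]);push(np.arange(1.57,.6,-.15))"
```

```text
t 20.275 pos [0.654  0.2447 0.2207] shift [0.002  0.0002 0.0013] turn [ 0.06 -0.09 -0.04] F [-0.33  0.3  -0.05] gap 0.004 j [ 0.26  0.5   1.28 -0.    1.36  1.62]
u,w,z 0.0912 0.0013 0.0847
1.57 [-0.0403, -0.0089, 0.0003]
1.42 [-0.0125, -0.0027, -0.0004]
1.27 [-0.0123, -0.0026, -0.0023]
1.12 [-0.0118, -0.0025, -0.0041]
0.97 [-0.0111, -0.0024, -0.0059]
0.82 [-0.0101, -0.0021, -0.0075]
0.67 [-0.0089, -0.0019, -0.009]
```

>>> step_arm(travel=[[-0.012, -0.0027, 0], [-0.012, -0.0027, 0], [-0.012, -0.0027, 0], [-0.0125, -0.0027, 0], [-0.0125, -0.0027, -0.001], [-0.012, -0.0026, -0.003], [0, 0, 0]], rot=[[0, 0, 0], [0, 0, 0], [0, 0, 0], [0, 0, 0], [0, 0, 0], [0, 0, 0], [0, 0, 0]])

```text
time: 21.15
tool_pos: [0.5767, 0.2278, 0.2186]
eef_rot: [-2.441, 1.975, -0.003]
contact_force: [0.2, 0.8, -0.8]
finger_gap: 0.004
```

```bash
python3 -c "
from h import *
err([.656,.2449,.222]);push(np.arange(1.12,.1,-.15))
"
```

```text
t 21.15 pos [0.5767 0.2278 0.2186] shift [0.0793 0.0171 0.0034] turn [-0.01  0.17 -0.04] F [ 0.19  0.81 -0.84] gap 0.004 j [ 0.27  0.39  1.47 -0.    1.28  1.63]
u,w,z 0.0122 0.0008 0.0826
1.12 [0.0003, 0.0003, -0.0043]
0.97 [-0.0111, -0.0024, -0.0059]
0.82 [-0.0101, -0.0021, -0.0075]
0.67 [-0.0089, -0.0019, -0.009]
0.52 [-0.0075, -0.0016, -0.0102]
0.37 [-0.0059, -0.0013, -0.0112]
0.22 [-0.0042, -0.0009, -0.012]
```

>>> step_arm(travel=[[0, 0, -0.004], [-0.011, -0.0024, -0.006], [-0.01, -0.0021, -0.0075], [-0.009, -0.0019, -0.009], [-0.0075, -0.0016, -0.0102], [-0.006, -0.0013, -0.011], [0, 0, 0]], rot=[[0, 0.2, 0], [0, 0, 0], [0, 0, 0], [0, 0, 0], [0, 0, 0], [0, 0, 0], [0, 0, 0]])

```text
time: 22.02
tool_pos: [0.5306, 0.2178, 0.1672]
eef_rot: [2.442, -1.976, -0.001]
contact_force: [0.2, 0.6, -0.8]
finger_gap: 0.003
```

```bash
python3 -c "
from h import *
err([.656,.2449,.222]);push(np.arange(.24,-.1,-.08))
q,d,i=snap('scene','s9')
cv2.imwrite('pics/s9c.png',cv2.resize(q[170:320,290:440,::-1],(600,600),interpolation=cv2.INTER_CUBIC))"
```

```text
t 22.025 pos [0.5306 0.2178 0.1672] shift [0.1254 0.0271 0.0548] turn [-0.02 -0.03 -0.04] F [ 0.16  0.61 -0.78] gap 0.003 j [0.27 0.38 1.63 0.   1.13 1.63]
u,w,z -0.0351 0.0006 0.0312
0.24 [-0.0006, 0.0003, -0.0071]
0.16 [-0.0016, -0.0003, -0.0066]
0.08 [-0.0011, -0.0002, -0.0067]
-0.0 [-0.0006, -0.0001, -0.0068]
-0.08 [-0.0, -0.0, -0.0068]
```

View pics/s9c.png

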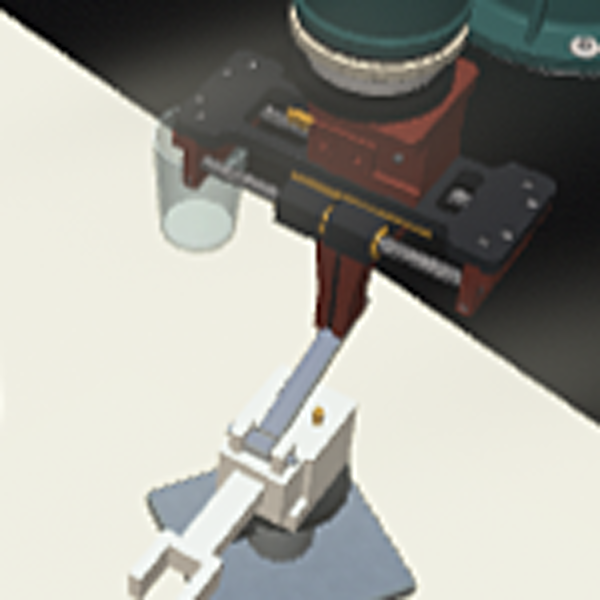

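The fingers sit on top of the handle near its tip (325,335). The handle is partly down and the pin (318,413) is still raised. I'll keep pressing.

>>> step_arm(travel=[[-0.0015, 0, -0.007], [-0.0015, -0.0003, -0.007], [-0.001, -0.0002, -0.006], [0, 0, -0.002], [0, 0, 0]], rot=[[0, 0, 0], [0, 0, 0], [0, 0, 0], [0, 0, 0], [0, 0, 0]])

```text
time: 22.7
tool_pos: [0.5266, 0.2172, 0.1443]
eef_rot: [2.442, -1.976, -0.001]
contact_force: [-0.0, -0.7, 1.5]
finger_gap: 0.005
```

>>> step_arm(travel=[[0, 0, -0.002], [0, 0, -0.0015]], rot=[[0, 0, 0], [0, 0, 0]])

```text
time: 22.95
tool_pos: [0.5263, 0.2171, 0.1408]
eef_rot: [2.441, -1.976, -0.002]
contact_force: [-1.1, -1.3, 0.6]
finger_gap: 0.007
```

```bash
python3 -c "
from h import *
err([.656,.2449,.222]);push([0])"
```

```text
t 22.95 pos [0.5263 0.2171 0.1408] shift [0.1297 0.0278 0.0812] turn [ 0.01 -0.09 -0.04] F [-1.07 -1.25  0.57] gap 0.007 j [0.27 0.4  1.67 0.   1.07 1.63]
u,w,z -0.0393 0.0008 0.0048
0 [0.0003, 0.0002, -0.0008]
```

>>> step_arm(travel=[[0, 0, -0.0015], [0, 0, -0.0012]], rot=[[0, 0, 0], [0, 0, 0]])

```text
time: 23.2
tool_pos: [0.5262, 0.2171, 0.1391]
eef_rot: [2.441, -1.976, -0.001]
contact_force: [-3.9, -1.2, 12.3]
finger_gap: 0.005
```

>>> step_arm(travel=[[0, 0, -0.0012], [0, 0, -0.001]], rot=[[0, 0, 0], [0, 0, 0]])

```text
time: 23.45
tool_pos: [0.5263, 0.2171, 0.1391]
eef_rot: [2.442, -1.976, -0.001]
contact_force: [-2.7, -1.4, 9.2]
finger_gap: 0.005
```

>>> step_arm(travel=[[0, 0, 0.01], [0, 0, 0.03], [-0.02, 0, 0.04], [-0.03, 0, 0.04], [-0.03, 0, 0.03], [0, 0, 0]], rot=[[0, 0, 0], [0, 0, 0], [0, 0, 0], [0, 0, 0], [0, 0, 0], [0, 0, 0]])

```text
time: 24.2
tool_pos: [0.4453, 0.2177, 0.2945]
eef_rot: [-2.439, 1.975, -0.001]
contact_force: [0.7, -0.6, -0.1]
finger_gap: 0.007
```

```bash
python3 -c "
from h import *
err([.656,.2449,.222])
q,d,i=snap('scene','s10');P=cloud(d,i);X=P.reshape(-1,3);C=q.reshape(-1,3).astype(int)
m=(d.ravel()>0)&(abs(X[:,0]-.58)<.16)&(abs(X[:,1]-.22)<.07)&(X[:,2]>.07)&(X[:,2]<.2)
X=X[m]-[.565,.2245,0];C=C[m];u=np.array([.978,.208,0]);w=np.array([-.208,.978,0])
L=np.stack([X@u,X@w,X[:,2]],1)
k=L[(L[:,2]>.133)&(L[:,0]<.02)&(L[:,0]>-.075)&(abs(L[:,1])<.009)]
l=cv2.fitLine(k[:,[0,2]].astype(np.float32),cv2.DIST_HUBER,0,.001,.001).ravel();print('handle',len(k),l,'pitch',np.arctan(-l[1]/l[0]),k.min(0),k.max(0))
wt=(C.min(1)>110)&(np.ptp(C,1)<25)
a=L[wt&(L[:,0]>.07)&(L[:,0]<.15)&(abs(L[:,1])<.03)];print('tail',np.percentile(a,[1,50,99],axis=0).round(4).tolist())
o=L[(C[:,0]>150)&(C[:,2]<90)&(C[:,0]-C[:,2]>70)];print('pin',o.round(4).tolist())
cv2.imwrite('pics/s10c.png',cv2.resize(q[200:320,300:420,::-1],(600,600),interpolation=cv2.INTER_CUBIC))"
```

```text
t 24.2 pos [0.4453 0.2177 0.2945] shift [ 0.2107  0.0272 -0.0725] turn [-0.11  0.13 -0.02] F [ 0.74 -0.6  -0.1 ] gap 0.007 j [0.31 0.14 1.63 0.   1.37 1.68]
handle 210 [ 1.0000000e+00  4.1792162e-05 -2.1032989e-02  1.3977505e-01] pitch -4.1792162e-05 [-0.06606914 -0.00653373  0.13332762] [0.01929563 0.00833172 0.14415465]
tail [[0.0712, -0.0162, 0.1015], [0.1067, 0.0013, 0.1197], [0.1342, 0.0187, 0.1249]]
pin [[-0.0012, 0.0121, 0.1366], [0.0025, 0.0118, 0.1369], [0.0025, 0.0141, 0.1384], [0.0032, 0.0124, 0.1347], [0.0033, 0.0151, 0.1333]]
```

View pics/s10c.png

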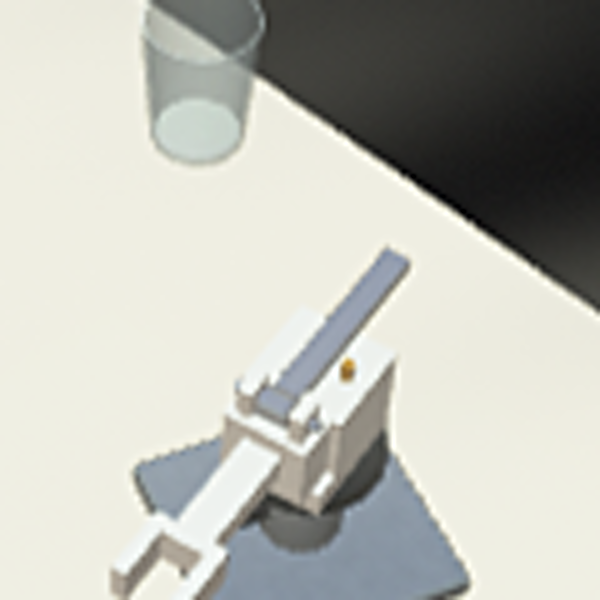

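The handle lies level (fitted pitch 0.000 rad), the pin is raised at (347,370), the coupler is upright on the collar, and the arm is clear.

```bash
python3 -c "
from h import *
print(bot.job_done())"
```

```text
the job is handed in; nothing more can be done
None
```

The coupler is mounted on the ball and its handle is locked down. I handed the job in at about 24 s with the arm clear of everything; no verdict is reported.

- **Handle up:** I swung it to about 1.8 rad while the coupler was parked. The fingers slipped at the end of the swing, so it stopped short of the 2.0 I aimed for. That is still above the required 1.75.
- **Seating:** I carried the coupler over the bottle and pressed it past the catch and onto the collar. The wrist read at most 15.3 N upward on the collar, or about 20 N if the coupler's weight is added.
- **Locking:** I pushed the handle down with the fingers shut until it stopped firmly. That took about 12 N.

**Last checks (scene camera):**
- **Handle:** it lies level, 0.00 rad fitted.
- **Coupler:** it is upright, and its pin stands roughly 8 mm above the cup top by coarse depth.
- **Sideways position:** by camera the cup centre came out about 2.7 mm from my first estimate of the ball. The ball leaves only 1.2 mm of play, so I put most of that down to calibration error.
- **Beaker, bottle and pot:** I never touched them, but I did not re-measure where they stand.

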